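Click the stop block onto the side-length gauge

ROBOT

A 6-joint arm with a two-finger parallel gripper is mounted at the origin on a cart in front of the work surface, level with it; the furniture and walls round the work are solid. World frame = base frame: x ahead of the robot, y to its left, z up, the work surface at z = 0. Lengths are in m, angles in rad, forces in N, time in s.
With the tool pointing down it reaches from about 0.375 to 0.9 m from the base axis. Payload 3.1 kg.
Tool frame: the origin (TCP) lies at the very end of the fingers, on their centre line; the grasp point (between the pads) lies 19 mm behind it (manip.pinch_z is the distance from the TCP to the grasp point, in m); z points along the fingers, y is the line along which they close (so a half turn about z gives the same grasp; the last joint's range is limited). The gripper opens to 85 mm and grips with 20 to 120 N. Pads are 22 mm wide; open, the fingers measure 114 mm over their backs; the gripper's body (76 mm by 85 mm) begins 54 mm behind the grasp point. The pads swing forward as they close: fully open they stand 13 mm farther back than shut.
Start: joints at [-1.454, 0.527, 1.433, -0, 1.181, -0.178], TCP at [0.182, -0.598, 0.231] pointing down, gripper open.
Joint ranges: [-3.08, 3.08], [-0.75, 2.2], [0.22, 2.44], [-1.43, 4.57], [0, 2.65], [-2.85, 2.85]. Speed limits (rad/s): [2.79, 2.79, 3.14, 3.14, 3.14, 3.14].

INTERFACE

Orientations are given as a unit quaternion [x, y, z, w].
In Python, from station import manip gives the robot as it stands.
- The arm moves only by the tool servo_tool, never from a script. Its argument "commands" is one flat list of numbers, 7 for each row, row after row: the shift along the tool's x, y, z each as a share of 500 mm, from -1 to 1, then the turn, a rotation vector about the tool's x, y, z each as a share of 360 degrees, from -1 to 1, then the opening, from -1 (shut) to 1 (fully open). In form: [dx, dy, dz, rx, ry, rz, claw, dx, dy, dz, rx, ry, rz, claw, ...]. A call has 1 to 12 rows; each row shifts and turns the commanded pose from where the row before left it, along the tool's axes as they then stand; what a row does not reach is not made up. A row lasts 1/12 s, in which the tool goes at most 41.7 mm and 7.16 degrees, less where a joint would pass 70% of its speed; a pose out of reach is approached as far as the arm can. A call with a number of a shift or a turn outside -1 to 1 is refused whole. A call with a gripper value outside its range is refused whole. The fingers move at their own pace and stop on an object; "force" is the grip in N (left out, the last holds). Time passes only in rows, so rows that do not move let the fingers close. It gives the time, the measured TCP pose, the force, the opening and the grip force at its end, in the units of the state.
- manip.sense(): the state, without advancing time (a new reading comes with each control period).
- manip.snapshot(name): name is "scene" or "top" or "wrist"; returns a dict with "img" (400x640x3 uint8, red, green, blue), "mtx" (3x3 intrinsics, pixels), "distortion" ([k1, k2, p1, p2, k3] as OpenCV has them; the pictures are not rectified), "world_to_cam" (4x4, takes a point from world to camera coordinates). Camera axes: x right, y up, looking along -z (the intrinsics and any distortion apply to the point x, -y, -z); pixel columns grow to the right and rows downward; lengths in m; the calibration is good to about 2 mm. A picture is of the moment at which its call begins. There is no depth.
- manip.sign_off(): hands the job in; it is judged then, once.
Trained networks look in a picture, given as the dict that the camera call returned (one of the last four; its "shot" number tells which), for a name from the list of things; names that differ only in an ending like _2 or _b are one class to them, and where a whole thing is asked for, a point or a joint stands for the part that bears it (a point fixed in the world has none). Each returns a list of dicts, best first, with "conf" (0 to 1); they miss things now and then, are a little off and sometimes report something else, mostly with a low value. They report only what shows in the picture. A call takes as long as a camera call. They do not tell look-alikes from the thing itself.
- manip.look_for(picture, query): "box" ([left, top, width, height] in pixels, round what is visible of it).
- manip.silhouettes(picture, query): "pixels" (400x640 bool, what is visible of it) and "box" ([left, top, width, height] in pixels, round what is visible of it).
The state is a dict: "t": time; "q": joint angles; "qd": joint speeds; "tau": joint torques, N m; "tcp_pos": TCP position; "tool_rot": TCP orientation; "force": force on the tool from outside, world axes, zero at the start; "ft_torque": the same for the moment, N m; "finger_gap": opening from 0.0 (shut) to 1.0 (fully open); "gripper_force": force on a finger pad.
Only numpy, scipy, OpenCV 4.12 (cv2) and the standard library are available. Lean on these libraries where they do the work, as an engineer would, in place of code of your own. Each camera call takes 0.05 s, during which the arm holds its last target. There are 200 camera calls.

TASK

Pick up the red stop block and slide it over the free end of the bar of the spectacle side-length gauge, and along the bar towards the pillar until the sprung ball under the bar clicks into the groove in the middle of the block's bore. Feel for the click, because the ball may sit anywhere in its slot; handle the gauge gently, never ramming the block against the bar or the pillar, leave the other things where they are, and let go with the block clicked in.

Things in the scene. Friction and masses are not known exactly. Their poses are not given: they have to be found in the camera images.
- block_center (a point): Centre of the red stop block, a loose block of 100 to 210 g, 32 mm (x) by 80 mm (y) by 40 mm high (z, up), standing on its underside. A 17.6 mm square bore runs through its centre along y, its mouths chamfered. Same both ways round. Grip it from above across its 32 mm sides.
- block_mark (a point): Middle of the block's top, 20 mm above its centre, where a fine white line runs across. It marks the groove inside: half-way along the bore, 12 mm wide along y at the bore, its sides sloping 45 degrees to 6 mm wide, 5 mm deep, across the bore's floor and roof.
- gauge: Side-length gauge, fixed to the worktop. Grey base plate 85 mm (x) by 182 mm (y), 12 mm thick, origin under its middle (plate from y = -88 to +94 mm). A dark steel pillar, 44 mm wide, 90 mm high, stands at y = +62 to +88 mm. From it a level square steel bar reaches along -y, its axis at x = 0, 75 mm above the worktop.
- bar_tip (a point): Centre of the bar's free end; axes as the gauge's, so the bar leads from here along +y, 142 mm to the pillar. The bar is 16 mm square with upright sides; its first 14 mm are a nose that tapers out from 8 mm square. Bar and bore have 1.6 mm of play in all.
- slot_middle (a point): Point on the bar's axis, 70 mm from its free end (y = -10 mm of the gauge). The sprung ball sits under the bar within 17 mm of here along the bar, its own place different each time and not measured; it stands out 3.9 mm. With the block's plain bore over it, it drags on the block and thrusts it down, 3 to 8 N together; over the groove both vanish.
- detent (a joint): The sprung ball: 0 = fully out, grows as it is pressed up into the bar (m); 0.0015 to 0.004 under plain bore, below 0.0008 when out, in the groove or free. Pressing it in takes 3.5 N, and 0.7 N more per mm. Pushing the block on over the groove's edge takes some 5 to 13 N.
- orange_pliers: Pliers with orange grips, bystander, 132x65x12 mm, origin at its underside.
- spectacles_2: Thin metal spectacles, bystander, 21x122x36 mm, origin at the underside.
- eye_loupe: Black watchmaker's loupe, bystander, 37 mm across, 34 mm high, origin at its underside.
- lens_blank_1: Clear uncut lens, bystander, 64 mm across, 9 mm thick, origin at its underside.
- glue_bottle: Small white bottle with a red cap, bystander, 27 mm across, 66 mm high, origin at its underside.
- screw_tin: Round light tin, bystander, 65 mm across, 20 mm high, origin at its underside.
- wood_driver: Screwdriver with wooden handle, bystander, 152 mm long, 19 mm thick, origin at its underside.
- caliper: Lens caliper lying flat, bystander, 56x150x6 mm, origin at its underside.
Not all that is in view belongs to the job. Of the things that look like the part that bears block_center, the largest one is meant.

How it is judged:
By the outcome, as a careful person would: the job done as asked, in the order asked, and still so for the second after the job is handed in, with the robot touching nothing.
It also fails if it takes over 72 s, if anything falls off the work surface, if the arm or the gripper's body presses on something with over 40 N, if the wrist force passes 120 N, or if a joint passes its speed limit or range.

## Working session

There is one attempt and no reset: what is moved stays moved. The work goes in short steps, Python scripts to look and compute and a tool call to move; the robot and the scene stay as the last step left them, time stands still between calls to the robot, and variables do not carry over. Pictures are saved under pics/ and viewed, at most 10 in all, crops included, and the job is handed in when it is done.

Besides the shell and the picture viewer there is one more tool, called after "Request:" by a JSON object that holds its "op" and its "data". servo_tool: Moves the arm, as the interface text tells. Its arguments: {"type":"object","properties":{"commands":{"type":"array"},"force":{"type":"number"}},"required":["commands"]}

```bash
mkdir -p pics
cat > h.py <<'E'
import numpy as np, cv2
from station import manip
def save(s,name,crop=None,scale=1):
    im=s["img"][:,:,::-1]
    if crop: x,y,w,h=crop; im=im[y:y+h,x:x+w]
    cv2.imwrite("pics/"+name,cv2.resize(np.ascontiguousarray(im),None,fx=scale,fy=scale,interpolation=cv2.INTER_CUBIC))
def ray(s,uv):
    K=np.array(s["mtx"],float);d=np.array(s["distortion"],float)
    p=cv2.undistortPoints(np.array(uv,float).reshape(-1,1,2),K,d).reshape(-1,2)
    T=np.array(s["world_to_cam"]);R=T[:3,:3];c=-R.T@T[:3,3]
    v=np.c_[p[:,0],-p[:,1],-np.ones(len(p))]@R
    return c,v
def onz(s,uv,z):
    c,v=ray(s,uv); return c+v*((z-c[2])/v[:,2])[:,None]
def proj(s,P):
    P=np.array(P,float).reshape(-1,3);T=np.array(s["world_to_cam"])
    q=P@T[:3,:3].T+T[:3,3]; q=q*[1,-1,-1]
    return cv2.projectPoints(q,np.zeros(3),np.zeros(3),np.array(s["mtx"],float),np.array(s["distortion"],float))[0].reshape(-1,2)
E
python3 - <<'E'
from h import *
s=manip.snapshot("top"); save(s,"top.png",scale=1.25)
for n in ["block_center","gauge","screw_tin","glue_bottle","spectacles_2","eye_loupe","caliper","wood_driver","orange_pliers"]:
    print(n,[(np.round(r["box"]),round(r["conf"],2)) for r in manip.look_for(s,n)][:4])
s2=manip.snapshot("scene"); save(s2,"scene.png",scale=1.25)
for n in ["block_center","gauge"]:
    print(n,[(np.round(r["box"]),round(r["conf"],2)) for r in manip.look_for(s2,n)][:4])
print(manip.sense()); print(s["mtx"],s["world_to_cam"])
E
```

```text
block_center [(array([408., 206.,  28.,  18.]), 0.54), (array([426., 232.,  19.,  20.]), 0.52)]
gauge [(array([271., 196.,  60.,  37.]), 0.92)]
screw_tin [(array([383., 161.,  17.,  23.]), 0.53), (array([209., 233.,  41.,  28.]), 0.23)]
glue_bottle []
spectacles_2 []
eye_loupe []
caliper [(array([258., 250.,  51.,  14.]), 0.87), (array([161., 221.,  20.,  20.]), 0.31)]
wood_driver [(array([305., 158.,  26.,   9.]), 0.61)]
orange_pliers [(array([209., 238.,  41.,  20.]), 0.69)]
block_center [(array([395., 200.,  15.,  10.]), 0.62), (array([378., 204.,   3.,  13.]), 0.53), (array([369., 193.,  19.,  11.]), 0.47)]
gauge [(array([288., 210.,  49.,  37.]), 0.95)]
{'t': 0.65, 'q': array([-1.45449485e+00,  5.27453351e-01,  1.43269744e+00,  7.21187646e-06,
        1.18140205e+00, -1.78532485e-01]), 'qd': array([-2.64679490e-04, -8.91161401e-05,  2.66202247e-04,  1.17537702e-03,
       -1.12577177e-03, -5.20946780e-04]), 'tau': array([-7.80885712e-04, -4.42114091e+01, -1.78360319e+01, -2.65179679e-04,
        9.58097698e-04, -3.29775673e-08]), 'tcp_pos': array([ 0.1816215 , -0.59800855,  0.23133991]), 'tool_rot': array([9.89153981e-01, 1.46882269e-01, 2.71518052e-06, 1.99982671e-05]), 'force': array([-0.4194193 , -0.49858704, -0.11604704]), 'ft_torque': array([ 0.00922283, -0.00909331, -0.00134205]), 'gripper_force': 0.0, 'finger_gap': 1.0011773727928495}
[[428.46486719   0.         318.23340827]
 [  0.         428.46486719 200.59762164]
 [  0.           0.           1.        ]] [[ 0.02497733 -0.99968711  0.00135088  0.03817307]
 [ 0.9865777   0.02486787  0.16138784 -0.56966846]
 [-0.16137094 -0.00269828  0.98689014 -1.27424877]
 [ 0.          0.          0.          1.        ]]
```

View pics/top.png

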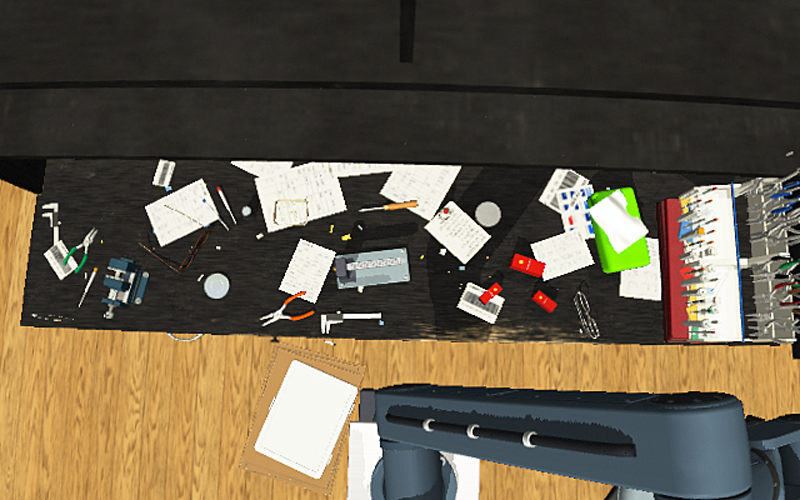

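View pics/scene.png

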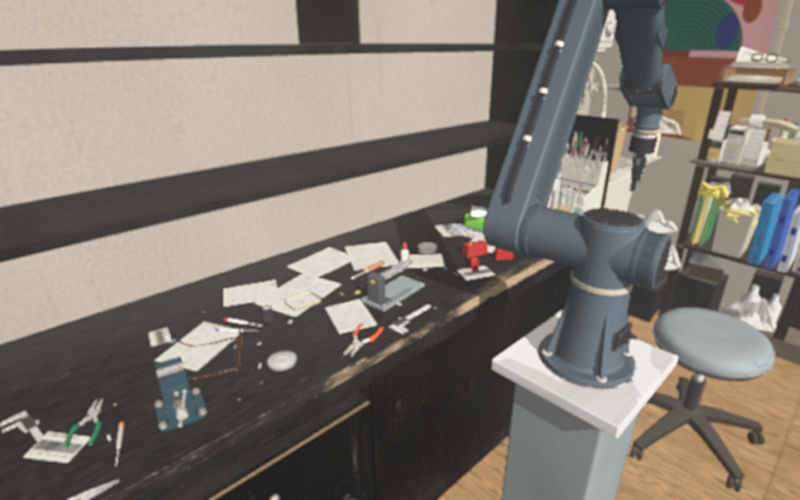

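Run:
```python
from h import *
s=manip.snapshot("top"); save(s,"crop.png",(255,185,205,80),3.9)
hsv=cv2.cvtColor(s["img"],cv2.COLOR_RGB2HSV)
m=(((hsv[...,0]<8)|(hsv[...,0]>172))&(hsv[...,1]>150)&(hsv[...,2]>90)).astype(np.uint8)
m[:, :370]=0; m[:, 470:]=0; m[:190]=0; m[260:]=0
n,l,st,c=cv2.connectedComponentsWithStats(m)
for i in range(1,n):
    if st[i,4]>30:
        pts=np.argwhere(l==i)[:,::-1]
        w=onz(s,pts,0.04)[:,:2]
        r=cv2.minAreaRect(w.astype(np.float32)*1000)
        print(c[i],st[i],r)
print(onz(s,[[298,214],[271,214],[331,214]],0.0))
```

```text
[421.9153605  212.12852665] [407 203  30  19 319] ((542.29296875, -268.7993469238281), (84.37564849853516, 40.04276657104492), 72.74275207519531)
[392.04511278 234.05263158] [383 226  19  17 133] ((470.74822998046875, -177.1779022216797), (23.698890686035156, 57.387306213378906), 45.43846130371094)
[435.35       241.04444444] [425 232  21  18 180] ((453.3116149902344, -309.87176513671875), (60.278316497802734, 30.163349151611328), 53.938968658447266)
[[0.53135974 0.11573755 0.        ]
 [0.52916146 0.20157528 0.        ]
 [0.53400114 0.01097148 0.        ]]
```

View pics/crop.png

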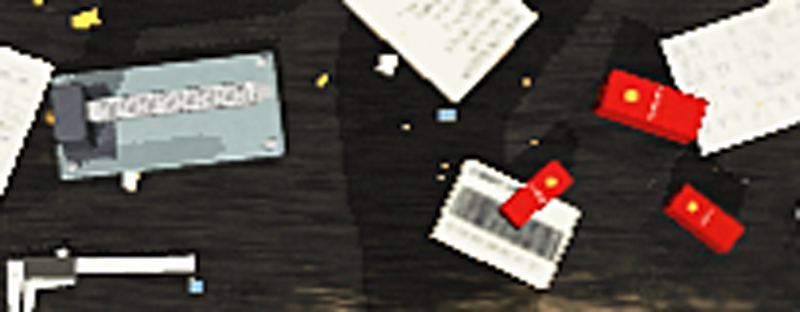

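The three red blocks are at top-view pixels (422,212) at about 84×40 mm, (392,234) at 57×24 and (435,241) at 60×30. The first is the largest and matches 80×32, so it is the one meant, and the crop confirms it. I'm moving above it.

Request:
{"op": "servo_tool", "data": {"commands": [0.073,-0.035,0,0,0,0,1,0.073,-0.035,0,0,0,0,1,0.073,-0.035,0,0,0,0,1,0.073,-0.035,0,0,0,0,1,0.073,-0.035,0,0,0,0,1,0.073,-0.035,0,0,0,0,1,0.073,-0.035,0,0,0,0,1,0.073,-0.035,0,0,0,0,1,0.073,-0.035,0,0,0,0,1,0.073,-0.035,0,0,0,0,1,0.073,-0.035,0,0,0,0,1,0.073,-0.035,0,0,0,0,1]}}

```text
t: 1.7
tcp_pos: [0.541, -0.2682, 0.2316]
tool_rot: [0.989, 0.147, 0.0, 0.0]
force: [1.5, -0.2, -0.6]
finger_gap: 0.998
gripper_force: 0.0
```

Request:
{"op": "servo_tool", "data": {"commands": [0,0,0,0,0,-0.0194,1,0,0,0,0,0,-0.0194,1,0,0,0,0,0,-0.0194,1,0,0,0,0,0,-0.0194,1,0,0,0,0,0,-0.0194,1,0,0,0,0,0,-0.0194,1,0,0,0,0,0,-0.0194,1,0,0,0,0,0,-0.0194,1,0,0,0,0,0,0,1,0,0,0,0,0,0,1]}}

```text
t: 2.53
tcp_pos: [0.5397, -0.2698, 0.2313]
tool_rot: [0.806, 0.592, 0.0, 0.0]
force: [0.1, -0.5, 0.1]
finger_gap: 1.003
gripper_force: 0.0
```

Run:
```python
from h import *
t=manip.sense(); print(t["tcp_pos"],t["tool_rot"],t["q"],t["force"])
s=manip.snapshot("wrist"); save(s,"w1.png")
T=s["world_to_cam"];print(T, -T[:3,:3].T@T[:3,3], s["mtx"],s["distortion"])
hsv=cv2.cvtColor(s["img"],cv2.COLOR_RGB2HSV)
m=(((hsv[...,0]<8)|(hsv[...,0]>172))&(hsv[...,1]>150)&(hsv[...,2]>60)).astype(np.uint8)
n,l,st,c=cv2.connectedComponentsWithStats(m)
for i in range(1,n):
    if st[i,4]>150: print(c[i],st[i])
```

```text
[ 0.53971738 -0.26980141  0.23134631] [8.05999420e-01 5.91916324e-01 1.56397963e-05 2.73235690e-05] [-6.48582148e-01  4.98122182e-01  1.48881543e+00  1.57678977e-05
  1.15459375e+00 -3.44660888e-01] [ 0.09509225 -0.54455028  0.13192663]
[[ 9.53779088e-01 -3.00508634e-01  1.13445426e-04 -5.95897946e-01]
 [ 2.86554399e-01  9.09376156e-01 -3.01532060e-01  1.29910184e-01]
 [ 9.05098229e-02  2.87627482e-01  9.53456031e-01 -3.51323755e-01]
 [ 0.00000000e+00  0.00000000e+00  0.00000000e+00  1.00000000e+00]] [ 0.56292692 -0.19615933  0.37421144] [[298.96186288   0.         322.68363058]
 [  0.         298.96186288 201.0723164 ]
 [  0.           0.           1.        ]] [-0.03648679  0.          0.          0.          0.        ]
[243.45642408 117.92722372] [ 216   96   57   45 1113]
[328.00745871 174.72349494] [ 314  140   30   71 1877]
[271.85623003 226.2513312 ] [256 200  33  53 939]
[489.39108911 389.43193069] [467 375  46  25 808]
```

View pics/w1.png

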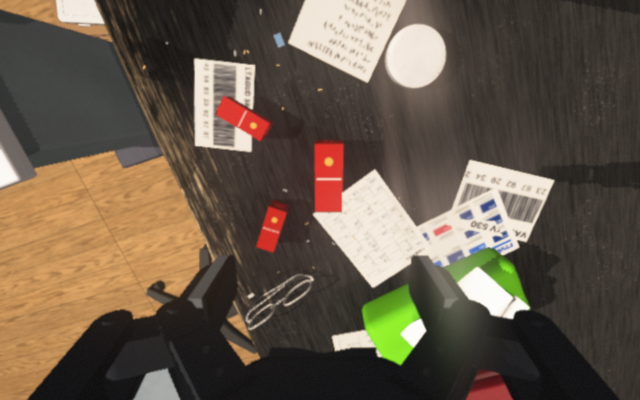

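Run:
```python
from h import *
s=manip.snapshot("wrist")
im=s["img"].astype(int)
sub=im[172:190,312:346]
print(sub[:,:,1])
hsv=cv2.cvtColor(s["img"],cv2.COLOR_RGB2HSV)
m=(((hsv[...,0]<8)|(hsv[...,0]>172))&(hsv[...,1]>150)&(hsv[...,2]>60)).astype(np.uint8)
v=hsv[...,2]
print([ (int(np.argmax(m[r,300:360]))+300, 359-int(np.argmax(m[r,300:360][::-1]))) for r in range(136,216,4)])
print(v[136:216,321])
print(onz(s,[[328,180],[316,180],[342,180]],0.04))
t=manip.sense()
```

```text
[[ 50  50  51  52  55  53  54  53  53  54  53  54  53  55  55  55  56  56
   56  56  56  55  57  57  57  57  57  58  58  58  55  53  54  52]
 [ 50  50  51  53  53  52  54  53  52  55  54  54  56  55  55  56  56  56
   56  56  58  56  56  56  56  57  58  57  59  59  56  54  53  52]
 [ 51  49  49  52  53  53  54  54  54  54  54  55  56  55  55  56  56  55
   57  58  56  55  57  58  58  57  58  59  58  57  57  54  54  51]
 [ 49  48  50  53  54  53  54  54  53  55  56  55  54  55  55  56  56  56
   57  57  57  58  56  58  58  58  59  58  60  59  56  54  51  53]
 [ 48  49  52  54  55  57  57  58  58  57  60  58  59  58  60  59  59  59
   59  61  60  61  62  61  60  61  61  62  62  60  57  53  53  54]
 [ 49  51  52  55  75  96 105 105 106 106 107 106 106 107 107 108 108 108
  107 107 107 108 108 108 107 108 109 106 101  79  60  54  53  54]
 [ 48  51  51  69 115 160 177 180 180 180 181 181 181 181 181 181 181 181
  181 181 181 182 182 182 182 182 181 181 168 116  68  55  52  53]
 [ 48  51  51  74 127 176 194 195 196 196 197 195 195 198 195 197 196 196
  197 196 196 197 197 197 197 197 197 1
[... 1423 characters left out ...]
9  58  68 101]]
[(300, 359), (317, 337), (314, 343), (314, 343), (314, 343), (314, 343), (314, 343), (314, 343), (314, 343), (314, 343), (314, 343), (314, 343), (314, 342), (314, 342), (314, 341), (314, 340), (314, 340), (314, 340), (314, 340), (300, 359)]
[ 57  56  56  67  84 101 113 147 193 217 222 221 222 221 222 221 222 221
 222 222 221 222 222 222 223 223 222 223 223 223 222 222 223 223 222 222
 223 222 222 223 222 228 239 243 233 226 224 224 224 224 225 225 225 224
 223 223 223 222 222 222 222 223 223 223 224 224 225 224 224 223 222 222
 223 223 220 206 218 237 242 241]
[[ 0.54462873 -0.27463077  0.04      ]
 [ 0.53149916 -0.27049602  0.04      ]
 [ 0.55995067 -0.27945207  0.04      ]]
```

Request:
{"op": "servo_tool", "data": {"commands": [-0.002,0.0066,0.04,0,0,0,0.2,-0.002,0.0066,0.07,0,0,0,0.2,0,0,0.08,0,0,0,0.2,0,0,0.06,0,0,0,0.2,0,0,0.03,0,0,0,0.2,0,0,0,0,0,0,0.2,0,0,0,0,0,0,0.2,0,0,0,0,0,0,0.2]}}

```text
t: 3.3
tcp_pos: [0.5464, -0.2744, 0.0925]
tool_rot: [0.805, 0.593, 0.0, 0.001]
force: [0.2, 0.4, -0.7]
finger_gap: 0.599
gripper_force: 0.0
```

```bash
cat >> h.py <<'E'
def mark(s,z,near):
    "white line segment ends on the block near a world guess; returns world points, rect of red mask"
    u0=proj(s,[near])[0]; hsv=cv2.cvtColor(s["img"],cv2.COLOR_RGB2HSV)
    red=(((hsv[...,0]<8)|(hsv[...,0]>172))&(hsv[...,1]>130)&(hsv[...,2]>60)).astype(np.uint8)
    cl=cv2.morphologyEx(red,cv2.MORPH_CLOSE,np.ones((9,9)))
    n,l,st,c=cv2.connectedComponentsWithStats(cl)
    ids=[i for i in range(1,n) if st[i,4]>300]
    k=min(ids,key=lambda i:np.hypot(*(c[i]-u0)))
    inn=cv2.erode((l==k).astype(np.uint8),np.ones((3,3)))
    g=s["img"][...,1].astype(float); w=np.where((inn>0)&(s["img"][...,2]>110),g,0)
    ys,xs=np.nonzero(w); 
    return u0,st[k],np.c_[xs,ys]
E
python3 - <<'E'
from h import *
s=manip.snapshot("wrist"); save(s,"w2.png")
t=manip.sense(); print(t["tcp_pos"],t["finger_gap"])
print([(np.round(r["box"]),r["conf"]) for r in manip.look_for(s,"block_center")])
u0,st,p=mark(s,.04,[.5455,-.2738,.04]); print(u0,st,p.mean(0),p.min(0),p.max(0))
b=np.polyfit(p[:,0],p[:,1],1); xm=(p[:,0].min()+p[:,0].max())/2
print(b,onz(s,[[xm,np.polyval(b,xm)],p.mean(0)],.04), t["tool_rot"])
E
```

```text
[ 0.54663849 -0.27458411  0.09307246] 0.599524729516179
[(array([216., 246.,  40.,  43.]), 0.94), (array([295., 155.,  52., 118.]), 0.9), (array([132.,  82., 103.,  78.]), 0.8)]
[320.9592684  221.57206615] [ 296  155   51  118 5414] [320.66942149 221.        ] [301 220] [341 222]
[2.52394319e-16 2.21000000e+02] [[ 0.54565614 -0.27339848  0.04      ]
 [ 0.54543521 -0.27332923  0.04      ]] [8.05268668e-01 5.92907271e-01 5.31018470e-04 1.74877481e-03]
```

View pics/w2.png

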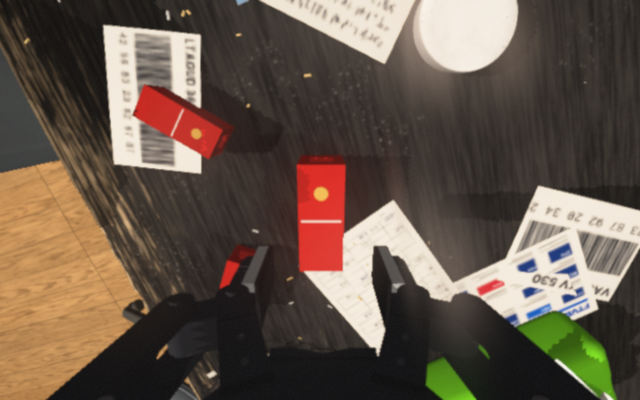

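Request:
{"op": "servo_tool", "data": {"commands": [0.001,0,0.05,0,0,0,0.2,0,0,0.06,0,0,0,0.2,0,0,0.04,0,0,0,0.2,0,0,0.024,0,0,0,0.2,0,0,0,0,0,0,0.2,0,0,0,0,0,0,0.2,0,0,0,0,0,0,0.2], "force": 50}}

```text
t: 3.98
tcp_pos: [0.5467, -0.274, 0.0059]
tool_rot: [0.805, 0.593, 0.0, 0.002]
force: [-0.5, -0.8, 0.2]
finger_gap: 0.6
gripper_force: 0.0
```

Request:
{"op": "servo_tool", "data": {"commands": [0,0,0,0,0,0,-1,0,0,0,0,0,0,-1,0,0,0,0,0,0,-1,0,0,0,0,0,0,-1,0,0,0,0,0,0,-1,0,0,0,0,0,0,-1,0,0,0,0,0,0,-1,0,0,0,0,0,0,-1,0,0,0,0,0,0,-1,0,0,0,0,0,0,-1]}}

```text
t: 4.82
tcp_pos: [0.5466, -0.2739, 0.006]
tool_rot: [0.805, 0.593, 0.0, 0.001]
force: [-0.5, 0.4, 7.2]
finger_gap: 0.369
gripper_force: 50.9
```

Run:
```python
from h import *
t=manip.sense(); print(t)
s=manip.snapshot("wrist"); save(s,"w3.png")
u0,st,p=mark(s,.04,[.5455,-.2738,.04]); print(u0,st,p.mean(0),p.min(0),p.max(0), onz(s,[p.mean(0)],.04))
```

```text
{'t': 4.8167, 'q': array([-6.47146633e-01,  8.23105459e-01,  1.60753063e+00, -2.50713737e-05,
        7.07891407e-01, -3.46365202e-01]), 'qd': array([ 0.00031742,  0.00018757,  0.00133226, -0.00170215, -0.00045633,
        0.00056306]), 'tau': array([-3.70964350e-02, -4.39971936e+01, -8.62787783e+00,  2.35346484e-02,
       -1.99533650e-01,  6.12427772e-03]), 'tcp_pos': array([ 0.54657513, -0.27392799,  0.0060475 ]), 'tool_rot': array([8.05060691e-01, 5.93190471e-01, 4.28422432e-04, 1.47150363e-03]), 'force': array([-0.52770199,  0.39919528,  7.19711741]), 'ft_torque': array([0.06951522, 0.14427454, 0.0648418 ]), 'gripper_force': 50.90819299221039, 'finger_gap': 0.36891240806970543}
[320.38496023 297.08944932] [  280   182    86   172 12644] [322.5 296.5] [291 296] [354 297] [[ 0.54645001 -0.27378757  0.04      ]]
```

Request:
{"op": "servo_tool", "data": {"commands": [0,0,-0.02,0,0,0,-1,0,0,-0.06,0,0,0,-1,0,0,-0.08,0,0,0,-1,0,0,-0.07,0,0,0,-1,0,0,-0.03,0,0,0,-1,0,0,0,0,0,0,-1]}}

```text
t: 5.37
tcp_pos: [0.548, -0.2748, 0.1395]
tool_rot: [0.805, 0.593, 0.001, 0.005]
force: [0.0, 0.0, -1.2]
finger_gap: 0.365
gripper_force: 50.1
```

Request:
{"op": "servo_tool", "data": {"commands": [0.03,-0.01,0,0,0,0,-1,0.07,-0.026,0,0,0,0,-1,0.08,-0.03,0,0,0,0,-1,0.08,-0.03,0,0,0,0,-1,0.07,-0.026,0,0,0,0,-1,0.04,-0.014,0,0,0,0,-1,0.024,-0.009,0,0,0,-0.012,-1,0,0,0,0,0,-0.016,-1,0,0,0,0,0,-0.016,-1,0,0,0,0,0,-0.014,-1,0,0,0,0,0,0,-1,0,0,0,0,0,0,-1]}}

```text
t: 6.37
tcp_pos: [0.5332, -0.0645, 0.1327]
tool_rot: [0.685, 0.729, -0.001, -0.002]
force: [-0.1, -0.3, -0.9]
finger_gap: 0.372
gripper_force: 50.0
```

Run:
```python
from h import *
t=manip.sense(); print(t["tcp_pos"],t["tool_rot"],t["force"],t["ft_torque"])
s=manip.snapshot("wrist"); save(s,"w4.png")
print([(np.round(r["box"]),r["conf"]) for r in manip.look_for(s,"gauge")],[(np.round(r["box"]),r["conf"]) for r in manip.look_for(s,"bar_tip")])
```

```text
[ 0.53315876 -0.06449643  0.13269878] [ 0.68494782  0.72858902 -0.0007882  -0.00197411] [-0.08532058 -0.33144354 -0.89864912] [-0.03963759 -0.00075643  0.00800018]
[(array([282.,   2., 112.,  94.]), 0.85), (array([456., 188.,  56.,  42.]), 0.63)] [(array([282.,   0., 110.,  99.]), 0.55)]
```

View pics/w4.png

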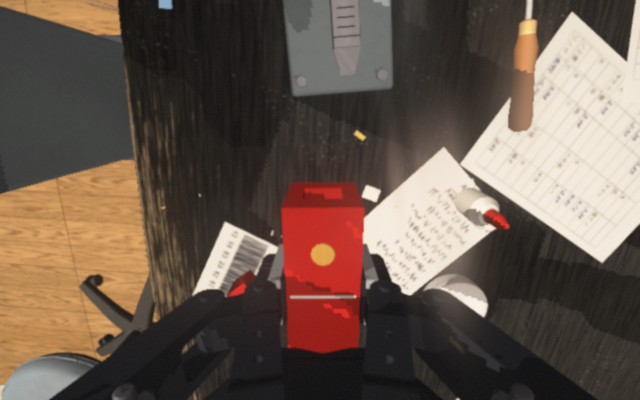

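Request:
{"op": "servo_tool", "data": {"commands": [0.03,0.01,0,0,0,-0.009,-1,0.04,0.015,0,0,0,0,-1,0.03,0.015,0,0,0,0,-1,0,0,0,0,0,0,-1,0,0,0,0,0,0,-1,0,0,0,0,0,0,-1,0,0,0,0,0,0,-1]}}

```text
t: 7.1
tcp_pos: [0.5493, -0.0145, 0.1342]
tool_rot: [0.664, 0.748, -0.0, -0.0]
force: [0.4, 0.9, -0.5]
finger_gap: 0.369
gripper_force: 50.0
```

Run:
```python
from h import *
t=manip.sense(); print(t["tcp_pos"],t["tool_rot"],t["force"],t["ft_torque"])
s=manip.snapshot("wrist"); save(s,"w5.png",(240,0,200,300),2)
np.save("w5.npy",s,allow_pickle=True)
```

```text
[ 0.54926757 -0.01452687  0.13421359] [ 6.63812944e-01  7.47898609e-01 -1.80447772e-04 -1.18643471e-04] [ 0.39153097  0.89554667 -0.4602564 ] [-0.01982084  0.1018076  -0.00264982]
```

View pics/w5.png

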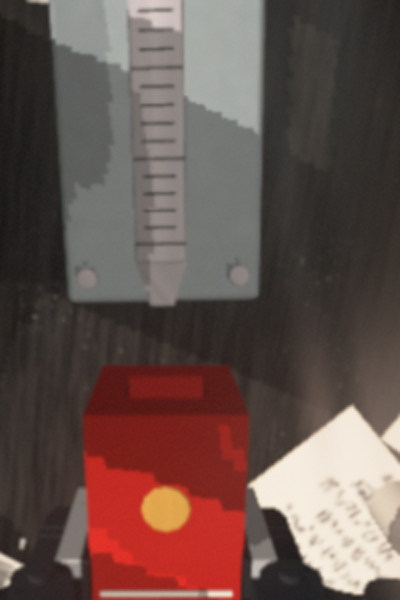

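Run:
```python
from h import *
s=np.load("w5.npy",allow_pickle=True).item(); g=cv2.cvtColor(s["img"],cv2.COLOR_RGB2GRAY).astype(float)
g=cv2.GaussianBlur(g,(3,3),0); G=np.gradient(g,axis=1)
def edge(rows,lo,hi,sign=0):
    out=[]
    for r in rows:
        seg=G[r,lo:hi]; seg=np.abs(seg) if sign==0 else sign*seg
        k=int(np.argmax(seg)); k=min(max(k,1),len(seg)-2); a,b,c=seg[k-1:k+2]
        out.append((lo+k+0.5*(a-c)/(a-2*b+c+1e-9),r))
    return np.array(out)
rows=range(8,118,5)
E={}
for n,lo,hi,z in [("barL",300,312,.083),("barR",328,338,.083),("plL",262,278,.012),("plR",364,376,.012)]:
    e=edge(rows,lo,hi); w=onz(s,e,z); 
    p=np.polyfit(w[:,1],w[:,0],1); r=w[:,0]-np.polyval(p,w[:,1]); ok=np.abs(r)<2*np.median(np.abs(r))+3e-4
    p=np.polyfit(w[ok,1],w[ok,0],1); E[n]=p
    print(n,np.round(e[:,0],1),"slope deg",np.degrees(np.arctan(p[0])),"x at y=.05,.1",np.polyval(p,[.05,.1]),ok.sum())
# plate bottom edge and tip
print(np.round(g[140:160,310:334:3]).astype(int)); print(np.round(g[140:156,345]))
col=np.abs(np.gradient(g[:,[280,290,345,355]],axis=0))[135:160]; rr=135+col.argmax(0); print(rr, onz(s,np.c_[[280,290,345,355],rr],.012))
print(onz(s,[[321.5,152.5]],.079),onz(s,[[321.5,152.5]],.071),"noseTop start",onz(s,[[320,122]],.083))
# held block top/front, expected z
t=manip.sense(); q=t["tool_rot"]
print("mark expected",proj(s,[t["tcp_pos"]+[0,0,.034]]))
```

```text
barL [305.3 302.9 303.1 303.7 303.7 303.9 305.8 309.6 309.8 304.3 311.2 309.7
 304.3 304.3 305.7 305.3 311.6 305.2 305.4 305.5 306.1 309.4] slope deg -7.232023000054564 x at y=.05,.1 [0.53175026 0.5254054 ] 20
barR [329.7 329.8 331.7 331.7 331.8 331.4 331.8 331.7 333.4 331.  331.1 331.2
 331.1 330.9 333.1 331.  329.5 331.3 331.2 331.3 331.6 330.4] slope deg -6.733830595508039 x at y=.05,.1 [0.54684945 0.54094587] 17
plL [264.2 264.7 265.  265.9 266.2 266.4 266.7 267.2 267.3 267.7 268.1 268.2
 268.8 269.  269.1 269.7 269.9 270.1 270.8 271.1 271.1 271.9] slope deg -8.17842153133913 x at y=.05,.1 [0.49788101 0.49069512] 22
plR [371.2 371.2 371.1 370.9 370.7 370.7 370.6 370.5 370.5 370.4 370.1 370.1
 370.6 370.5 370.5 370.5 370.3 370.2 369.9 369.8 369.8 369.7] slope deg -8.432161741030095 x at y=.05,.1 [0.58246853 0.57505649] 22
[[113 105 127 133 130 128 127 120]
 [115 109 126 132 131 128 127 119]
 [115 117 126 131 132 129 126 118]
 [116 124 128 130 132 130 126 117]
 [117 125 128 129 132 130 126 116]
 [117 120 128 128 132 131 126 116]
 [116 114 128 128 131 132 124 115]
 [114 111 128 127 
[... 152 characters left out ...]
 50]
 [ 46  49  95 102  99  97  55  44]
 [ 42  42  68  71  71  69  48  44]
 [ 42  39  48  47  50  50  44  44]
 [ 42  38  41  39  42  44  42  43]
 [ 42  38  40  38  41  45  42  43]
 [ 42  37  40  38  41  45  42  43]
 [ 42  37  39  38  41  44  42  43]
 [ 42  38  38  38  42  44  42  43]]
[116. 116. 116. 116. 116. 116. 114. 110. 100.  82.  61.  47.  43.  42.
  41.  41.]
[150 150 149 149] [[0.50702626 0.02141106 0.012     ]
 [0.51581337 0.02243713 0.012     ]
 [0.56394301 0.02900947 0.012     ]
 [0.57271025 0.03005753 0.012     ]]
[[0.54285133 0.03326021 0.079     ]] [[0.54295395 0.03209449 0.071     ]] noseTop start [[0.53962688 0.05280981 0.083     ]]
mark expected [[322.63082087 296.81504825]]
```

```bash
cat >> h.py <<'E'
def edges(s,rows,lo,hi,z,sign=0,ch=None):
    g=cv2.cvtColor(s["img"],cv2.COLOR_RGB2GRAY).astype(float) if ch is None else s["img"][...,ch].astype(float)
    g=cv2.GaussianBlur(g,(3,3),0); G=np.gradient(g,axis=1); out=[]
    for r in rows:
        seg=np.abs(G[r,lo:hi]) if sign==0 else sign*G[r,lo:hi]
        k=min(max(int(np.argmax(seg)),1),len(seg)-2); a,b,c=seg[k-1:k+2]
        out.append((lo+k+0.5*(a-c)/(a-2*b+c+1e-9),r))
    e=np.array(out); w=onz(s,e,z); best=None
    for i in range(len(w)):
        for j in range(i+4,len(w)):
            m=(w[j,0]-w[i,0])/(w[j,1]-w[i,1]); r=w[:,0]-w[i,0]-m*(w[:,1]-w[i,1]); ok=np.abs(r)<4e-4
            if best is None or ok.sum()>best.sum(): best=ok
    p=np.polyfit(w[best,1],w[best,0],1); return p,best.sum(),len(w),e
E
python3 - <<'E'
from h import *
s=np.load("w5.npy",allow_pickle=True).item()
for n,rows,lo,hi,z,y,ch in [("barL",range(4,118,2),299,309,.083,.08,None),("barR",range(4,118,2),327,336,.083,.08,None),("blkL",range(212,296,3),276,294,.168,-.01,0),("blkR",range(212,296,3),355,368,.168,-.01,0)]:
    p,k,N,e=edges(s,rows,lo,hi,z,ch=ch); print(n,k,N,"yaw",-np.degrees(np.arctan(p[0])),"x at",y,np.polyval(p,y),np.round(e[::6,0],1))
E
```

```text
barL 47 57 yaw 7.613083355233881 x at 0.08 0.5272570580049705 [302.9 303.1 303.7 305.8 304.3 304.3 304.7 305.2 305.3 306.1]
barR 41 57 yaw 6.864231398798532 x at 0.08 0.5433765587965289 [329.7 331.9 331.8 331.7 314.2 331.2 330.9 327.5 331.2 331.5]
blkL 27 28 yaw 7.407469460861394 x at -0.01 0.5327429520889511 [280.9 281.7 282.6 283.7 285.2]
blkR 23 28 yaw 6.4696851197953125 x at -0.01 0.5647902912678571 [364.1 363.1 361.9 361.7 365.2]
```

Request:
{"op": "servo_tool", "data": {"commands": [-0.012,-0.0016,0,0,0,-0.0028,-1,0,0,0.02,0,0,0,-1,0,0,0.05,0,0,0,-1,0,0,0.05,0,0,0,-1,0,0,0.0264,0,0,0,-1,0,0,0,0,0,0,-1,0,0,0,0,0,0,-1,0,0,0,0,0,0,-1,0,0,0,0,0,0,-1,0,0,0,0,0,0,-1]}}

```text
t: 7.98
tcp_pos: [0.5503, -0.0201, 0.0622]
tool_rot: [0.657, 0.754, 0.001, 0.001]
force: [0.8, -0.4, -1.0]
finger_gap: 0.366
gripper_force: 50.0
```

Run:
```python
from h import *
t=manip.sense(); print(t["tcp_pos"],t["tool_rot"],t["force"],t["ft_torque"])
s=manip.snapshot("wrist"); save(s,"w6.png",(220,0,200,300),2)
np.save("w6.npy",s,allow_pickle=True)
```

```text
[ 0.55032382 -0.02010826  0.06217875] [6.56855293e-01 7.54015705e-01 5.61945824e-04 1.06031709e-03] [ 0.8003258  -0.37684097 -0.97071351] [ 0.01518504  0.04666387 -0.05603366]
```

View pics/w6.png

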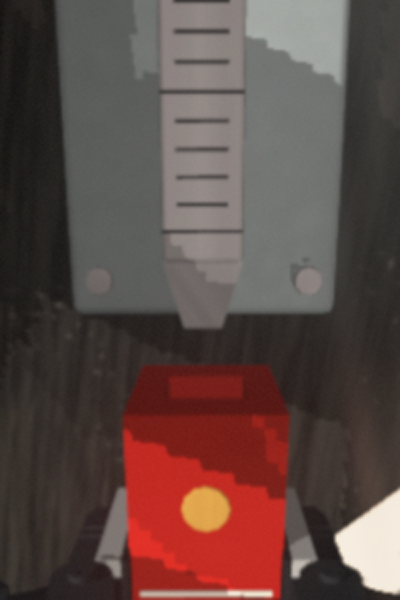

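Run:
```python
from h import *
s=np.load("w6.npy",allow_pickle=True).item()
c={}
for n,rows,lo,hi,z,y,ch in [("barL",range(2,118,2),296,304,.083,.08,None),("barR",range(2,118,2),337,345,.083,.08,None),("blkL",range(212,296,3),276,294,.0962,-.01,0),("blkR",range(212,296,3),355,368,.0962,-.01,0),("plL",range(10,145,4),244,262,.012,.08,None),("plR",range(10,145,4),382,396,.012,.08,None)]:
    p,k,N,e=edges(s,rows,lo,hi,z,ch=ch); c[n]=p; print(n,k,N,"yaw",-np.degrees(np.arctan(p[0])),"x at",y,np.polyval(p,y),np.round(e[::6,0],1))
for a,b in [("barL","barR"),("blkL","blkR"),("plL","plR")]:
    p=(c[a]+c[b])/2; print(a,-np.degrees(np.arctan(p[0])),np.polyval(p,[-.01,.034,.08]))
t=manip.sense(); print(t["tcp_pos"],"tool yaw",np.degrees(2*np.arctan2(t["tool_rot"][1],t["tool_rot"][0]))-90)
print("tip", onz(s,[[321.5,163.5]],.071),onz(s,[[321.5,163.5]],.079),"block front top",onz(s,[[323,207.5]],.0962))
```

```text
barL 56 58 yaw 7.527566704542741 x at 0.08 0.5283297629850633 [300.1 300.2 300.4 300.2 300.4 300.5 300.9 301.2 301.4 301.5]
barR 53 58 yaw 7.231117712632301 x at 0.08 0.5434720707147033 [343.1 342.6 340.8 340.7 340.7 340.7 340.1 340.  340.  340. ]
blkL 27 28 yaw 8.512224554367654 x at -0.01 0.5328044807509261 [280.9 281.7 277.1 283.7 285.2]
blkR 27 28 yaw 7.4468164544182915 x at -0.01 0.5649465859247226 [364.  363.3 362.2 361.7 365.2]
plL 34 34 yaw 7.8775516232751235 x at 0.08 0.4935639575181737 [247.7 249.2 250.5 252.1 253.6 254.9]
plR 34 34 yaw 8.249036683262165 x at 0.08 0.5778739585634641 [393.1 392.1 391.4 390.2 388.7 387.4]
barL 7.379391870674111 [0.54755696 0.54185845 0.53590092]
blkL 7.980214807592086 [0.54887553 0.54270723 0.53625855]
plL 8.063379458058675 [0.54846917 0.54223573 0.53571896]
[ 0.5501917  -0.02003249  0.06213267] tool yaw 7.885782639985251
tip [[0.54266305 0.03196069 0.071     ]] [[0.54247687 0.03342177 0.079     ]] block front top [[0.54494684 0.01972706 0.0962    ]]
```

Request:
{"op": "servo_tool", "data": {"commands": [0,-0.0018,0.0022,0,0,0.0008,-1,0,0,0,0,0,0,-1,0.008,0,0,0,0,0,-1,0.008,0,0,0,0,0,-1,0.008,0,0,0,0,0,-1,0.008,0,0,0,0,0,-1,0.008,0,0,0,0,0,-1,0,0,0,0,0,0,-1,0,0,0,0,0,0,-1,0,0,0,0,0,0,-1]}}

```text
t: 8.87
tcp_pos: [0.546, -0.0001, 0.06]
tool_rot: [0.659, 0.753, 0.0, 0.0]
force: [0.3, -0.3, -1.4]
finger_gap: 0.366
gripper_force: 50.0
```

Request:
{"op": "servo_tool", "data": {"commands": [0.006,0,0,0,0,0,-1,0.006,0,0,0,0,0,-1,0.004,0,0,0,0,0,-1,0,0,0,0,0,0,-1,0,0,0,0,0,0,-1]}}

```text
t: 9.28
tcp_pos: [0.5448, 0.0079, 0.06]
tool_rot: [0.659, 0.753, -0.0, -0.0]
force: [-0.7, -0.9, -1.5]
finger_gap: 0.365
gripper_force: 50.0
```

```bash
cat > st.py <<'E'
from h import *
t=manip.sense();a=t["tool_rot"];print("t",t["t"],"tcp",np.round(t["tcp_pos"]*1000,2),"F",np.round(t["force"],1),"M",np.round(t["ft_torque"],2),"yaw",np.degrees(2*np.arctan2(a[1],a[0]))-90,t["gripper_force"])
T=np.array([541.9,34]);d=np.array([-np.sin(np.radians(7.5)),np.cos(np.radians(7.5))]);v=t["tcp_pos"][:2]*1000-T
print("along",v@d,"lat",v@[d[1],-d[0]])
E
python3 st.py
python3 - <<'E'
from h import *
s=manip.snapshot("wrist"); save(s,"w7.png",(220,50,200,300),2)
E
```

```text
t 9.2833 tcp [544.84   7.91  60.  ] F [-0.7 -0.9 -1.5] M [-0.   -0.01  0.  ] yaw 7.61972902300829 49.963136315345764
along -26.24881565977613 lat -0.4948576703573258
```

View pics/w7.png

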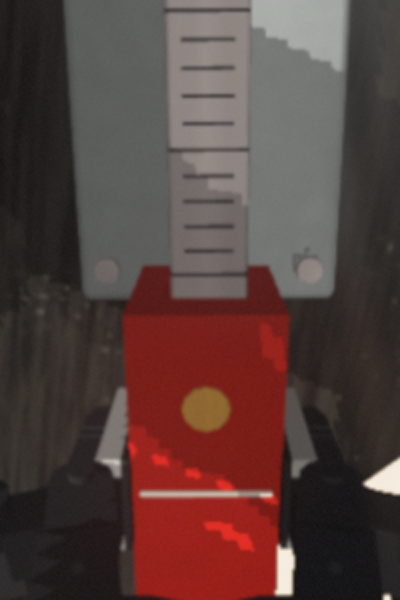

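Run:
```python
from h import *
s=manip.snapshot("wrist"); t=manip.sense(); z=t["tcp_pos"][2]+.034
c={}
for n,rows,lo,hi,zz,ch in [("barL",range(2,190,2),296,310,.083,None),("barR",range(2,190,2),338,350,.083,None),("blkL",range(212,326,3),276,292,z,0),("blkR",range(212,326,3),355,368,z,0)]:
    p,k,N,e=edges(s,rows,lo,hi,zz,ch=ch); c[n]=p; print(n,k,N,"yaw",-np.degrees(np.arctan(p[0])),np.round(e[::6,0],1))
for a,b in [("barL","barR"),("blkL","blkR")]:
    p=(c[a]+c[b])/2; print(a,-np.degrees(np.arctan(p[0])),np.polyval(p,[.008,.048,.09]))
```

```text
barL 88 94 yaw 8.44757676260087 [299.9 300.1 300.8 300.8 302.7 303.  303.4 303.5 303.7 304.1 304.7 304.8
 305.3 305.4 305.5 305.3]
barR 68 94 yaw 7.24502126577243 [343.5 345.6 345.5 345.6 345.6 345.8 343.3 343.  343.  342.9 342.8 342.9
 343.  344.  344.  341.9]
blkL 30 38 yaw 7.9743726450725045 [281.  281.7 277.  284.1 280.1 285.9 286.5]
blkR 36 38 yaw 7.197074429492439 [364.  363.2 362.4 361.3 365.2 359.3 359. ]
barL 7.8471686322334415 [0.54567536 0.54016249 0.53437398]
blkL 7.586074635303544 [0.54485809 0.53953084 0.53393724]
```

Request:
{"op": "servo_tool", "data": {"commands": [0,0.0012,0,0,0,-0.0006,-1,0.008,0,0,0,0,0,-1,0.008,0,0,0,0,0,-1,0.008,0,0,0,0,0,-1,0,0,0,0,0,0,-1,0,0,0,0,0,0,-1]}}

```text
t: 9.88
tcp_pos: [0.5438, 0.0204, 0.0602]
tool_rot: [0.657, 0.754, 0.0, -0.0]
force: [0.8, 1.3, 2.0]
finger_gap: 0.366
gripper_force: 50.2
```

```bash
python3 st.py
```

```text
t 9.8833 tcp [543.77  20.4   60.18] F [0.8 1.3 2. ] M [ 0.24  0.01 -0.  ] yaw 7.843403575809404 50.169657468795776
along -13.72575020110943 lat 0.07671025409361007
```

Request:
{"op": "servo_tool", "data": {"commands": [0.008,0,0,0,0,0,-1,0.008,0,0,0,0,0,-1,0.008,0,0,0,0,0,-1,0,0,0,0,0,0,-1,0,0,0,0,0,0,-1]}}

```text
t: 10.3
tcp_pos: [0.5422, 0.0323, 0.0602]
tool_rot: [0.657, 0.754, 0.0, -0.0]
force: [1.5, 2.6, 2.9]
finger_gap: 0.367
gripper_force: 50.3
```

```bash
python3 st.py
```

```text
t 10.3 tcp [542.24  32.34  60.18] F [1.5 2.6 2.9] M [ 0.35 -0.05  0.02] yaw 7.813640045939636 50.26244759559631
along -1.6873396995591665 lat 0.12015042732214047
```

Request:
{"op": "servo_tool", "data": {"commands": [0,0.0003,-0.0012,0,0,0,-1,0.004,0,0,0,0,0,-1,0,0,0,0,0,0,-1,0,0,0,0,0,0,-1]}}

```text
t: 10.63
tcp_pos: [0.5417, 0.0336, 0.0603]
tool_rot: [0.657, 0.754, -0.0, -0.0]
force: [-0.4, -0.0, -0.7]
finger_gap: 0.369
gripper_force: 50.2
```

```bash
python3 st.py
```

```text
t 10.6333 tcp [541.68  33.63  60.31] F [-0.4 -0.  -0.7] M [-0.01  0.02  0.01] yaw 7.824682313306255 50.173455476760864
along -0.34209287296861146 lat -0.27055288858230686
```

Request:
{"op": "servo_tool", "data": {"commands": [0.008,0,0,0,0,0,-1,0.008,0,0,0,0,0,-1,0,0,0,0,0,0,-1,0,0,0,0,0,0,-1]}}

```text
t: 10.97
tcp_pos: [0.5408, 0.0419, 0.0606]
tool_rot: [0.657, 0.754, -0.0, -0.0]
force: [1.1, 0.1, -0.5]
finger_gap: 0.365
gripper_force: 50.2
```

```bash
python3 st.py
```

```text
t 10.9667 tcp [540.8   41.9   60.58] F [ 1.1  0.1 -0.5] M [0.04 0.01 0.01] yaw 7.855459757650394 50.1688814163208
along 7.974483796411325 lat -0.06340388159879276
```

Request:
{"op": "servo_tool", "data": {"commands": [0.006,0,0,0,0,0,-1,0.006,0,0,0,0,0,-1,0.006,0,0,0,0,0,-1,0,0,0,0,0,0,-1]}}

```text
t: 11.3
tcp_pos: [0.5395, 0.0511, 0.0606]
tool_rot: [0.657, 0.754, -0.0, -0.0]
force: [-0.1, -0.0, -1.8]
finger_gap: 0.368
gripper_force: 50.2
```

Request:
{"op": "servo_tool", "data": {"commands": [0.006,0,0,0,0,0,-1,0.006,0,0,0,0,0,-1,0,0,0,0,0,0,-1]}}

```text
t: 11.55
tcp_pos: [0.5387, 0.0569, 0.0606]
tool_rot: [0.657, 0.754, -0.0, -0.0]
force: [0.2, 0.5, -1.6]
finger_gap: 0.367
gripper_force: 50.2
```

Request:
{"op": "servo_tool", "data": {"commands": [0.006,0,0,0,0,0,-1,0.006,0,0,0,0,0,-1,0,0,0,0,0,0,-1]}}

```text
t: 11.8
tcp_pos: [0.5383, 0.0623, 0.0604]
tool_rot: [0.657, 0.754, -0.0, 0.0]
force: [0.7, -1.6, -4.5]
finger_gap: 0.368
gripper_force: 49.8
```

```bash
python3 st.py
```

```text
t 11.8 tcp [538.31  62.33  60.38] F [ 0.7 -1.6 -4.5] M [-0.29 -0.21 -0.02] yaw 7.854388821565536 49.81079041957855
along 28.551404015260236 lat 0.13955719083212526
```

Request:
{"op": "servo_tool", "data": {"commands": [0.006,0,0,0,0,0,-1,0.006,0,0,0,0,0,-1,0,0,0,0,0,0,-1,0,0,0,0,0,0,-1]}}

```text
t: 12.13
tcp_pos: [0.5367, 0.0692, 0.0603]
tool_rot: [0.658, 0.753, 0.0, -0.001]
force: [0.3, 0.9, -5.0]
finger_gap: 0.372
gripper_force: 49.9
```

```bash
python3 st.py
```

```text
t 12.1333 tcp [536.66  69.23  60.28] F [ 0.3  0.9 -5. ] M [ 0.13 -0.15  0.01] yaw 7.778968151463516 49.922754764556885
along 35.6124009677559 lat -0.5947282713457138
```

Request:
{"op": "servo_tool", "data": {"commands": [0.006,0,0,0,0,0,-1,0.006,0,0,0,0,0,-1,0.006,0,0,0,0,0,-1,0,0,0,0,0,0,-1]}}

```text
t: 12.47
tcp_pos: [0.5357, 0.0782, 0.0605]
tool_rot: [0.657, 0.753, 0.0, -0.001]
force: [0.9, 2.4, -6.9]
finger_gap: 0.361
gripper_force: 50.0
```

```bash
python3 st.py
```

```text
t 12.4667 tcp [535.66  78.25  60.46] F [ 0.9  2.4 -6.9] M [ 0.2  -0.09  0.01] yaw 7.787543372230132 49.970521330833435
along 44.68413788381799 lat -0.4089058795824599
```

Request:
{"op": "servo_tool", "data": {"commands": [0.006,0,0,0,0,0,-1,0.006,0,0,0,0,0,-1,0.006,0,0,0,0,0,-1,0,0,0,0,0,0,-1]}}

```text
t: 12.8
tcp_pos: [0.5346, 0.0872, 0.0606]
tool_rot: [0.658, 0.753, 0.0, -0.001]
force: [0.1, 1.5, -5.9]
finger_gap: 0.366
gripper_force: 50.0
```

Request:
{"op": "servo_tool", "data": {"commands": [0.006,0,0,0,0,0,-1,0.004,0,0,0,0,0,-1,0,0,0,0,0,0,-1,0,0,0,0,0,0,-1]}}

```text
t: 13.13
tcp_pos: [0.534, 0.0919, 0.0606]
tool_rot: [0.658, 0.753, 0.0, -0.0]
force: [0.8, 3.0, -6.4]
finger_gap: 0.362
gripper_force: 50.0
```

```bash
python3 st.py
python3 - <<'E'
from h import *
s=manip.snapshot("wrist"); t=manip.sense()
u0,st,p=mark(s,.095,t["tcp_pos"]+[0,0,.034]); print(u0,p.mean(0),p.min(0),p.max(0),onz(s,[p.mean(0)],.0945))
E
```

```text
t 13.1333 tcp [534.04  91.91  60.6 ] F [ 0.8  3.  -6.4] M [ 0.36 -0.05 -0.01] yaw 7.77867934341883 50.00404357910156
along 58.43780835306491 lat -0.23776517024787563
[322.53386395 296.5396001 ] [322.61481481 296.45185185] [290 295] [355 297] [[0.53405998 0.09187826 0.0945    ]]
```

Request:
{"op": "servo_tool", "data": {"commands": [0.004,0,0,0,0,0,-1,0,0,0,0,0,0,-1,0,0,0,0,0,0,-1]}}

```text
t: 13.43
tcp_pos: [0.5338, 0.0934, 0.0606]
tool_rot: [0.657, 0.754, 0.0, -0.0]
force: [0.7, 1.6, -5.9]
finger_gap: 0.367
gripper_force: 50.0
```

Request:
{"op": "servo_tool", "data": {"commands": [0.003,0,0,0,0,0,-1,0,0,0,0,0,0,-1,0,0,0,0,0,0,-1]}}

```text
t: 13.68
tcp_pos: [0.5336, 0.095, 0.0606]
tool_rot: [0.657, 0.753, 0.0, -0.0]
force: [1.0, 3.1, -6.3]
finger_gap: 0.372
gripper_force: 50.0
```

Request:
{"op": "servo_tool", "data": {"commands": [0.003,0,0,0,0,0,-1,0,0,0,0,0,0,-1,0,0,0,0,0,0,-1]}}

```text
t: 13.93
tcp_pos: [0.5334, 0.0962, 0.0606]
tool_rot: [0.657, 0.754, 0.0, -0.0]
force: [-0.2, 1.9, -5.6]
finger_gap: 0.367
gripper_force: 50.0
```

```bash
python3 st.py
```

```text
t 13.9333 tcp [533.38  96.21  60.64] F [-0.2  1.9 -5.6] M [ 0.24 -0.05  0.02] yaw 7.816915238372971 50.01426100730896
along 62.78605673091941 lat -0.3259532661001469
```

Request:
{"op": "servo_tool", "data": {"commands": [0.003,0,0,0,0,0,-1,0,0,0,0,0,0,-1,0,0,0,0,0,0,-1]}}

```text
t: 14.18
tcp_pos: [0.5332, 0.0981, 0.0607]
tool_rot: [0.657, 0.754, 0.0, -0.0]
force: [-0.5, 3.1, -6.0]
finger_gap: 0.364
gripper_force: 50.0
```

Request:
{"op": "servo_tool", "data": {"commands": [0.002,0,0,0,0,0,-1,0,0,0,0,0,0,-1,0,0,0,0,0,0,-1]}}

```text
t: 14.43
tcp_pos: [0.5331, 0.0987, 0.0608]
tool_rot: [0.657, 0.754, 0.0, -0.0]
force: [-0.6, 3.5, -4.2]
finger_gap: 0.365
gripper_force: 50.0
```

Request:
{"op": "servo_tool", "data": {"commands": [0.002,0,0,0,0,0,-1,0,0,0,0,0,0,-1,0,0,0,0,0,0,-1]}}

```text
t: 14.68
tcp_pos: [0.5334, 0.0993, 0.0609]
tool_rot: [0.657, 0.754, 0.0, 0.0]
force: [-0.4, 0.3, -1.7]
finger_gap: 0.369
gripper_force: 50.3
```

Drag and thrust both vanished at y=0.0993, so the ball has dropped into the groove. I'm moving on a little to centre it.

Request:
{"op": "servo_tool", "data": {"commands": [0.003,0,0,0,0,0,-1,0,0,0,0,0,0,-1,0,0,0,0,0,0,-1]}}

```text
t: 14.93
tcp_pos: [0.5333, 0.1008, 0.0609]
tool_rot: [0.657, 0.754, 0.0, 0.0]
force: [-0.4, -1.3, -0.9]
finger_gap: 0.368
gripper_force: 50.3
```

Request:
{"op": "servo_tool", "data": {"commands": [0.002,0,0,0,0,0,-1,0,0,0,0,0,0,-1,0,0,0,0,0,0,-1,0,0,0,0,0,0,-1]}}

```text
t: 15.27
tcp_pos: [0.5332, 0.1015, 0.0606]
tool_rot: [0.657, 0.754, 0.0, 0.001]
force: [1.1, -3.7, -3.2]
finger_gap: 0.371
gripper_force: 50.3
```

```bash
python3 st.py;  python3 - <<'E'
from h import *
s=manip.snapshot("wrist"); t=manip.sense()
u0,st,p=mark(s,.095,t["tcp_pos"]+[0,0,.034]); print(u0,p.mean(0),onz(s,[p.mean(0)],.0945))
E
```

```text
t 15.2667 tcp [533.17 101.54  60.59] F [ 1.1 -3.7 -3.2] M [-0.62 -0.21  0.05] yaw 7.830910970903048 50.33135175704956
along 68.101289388305 lat 0.16491450035773725
[322.60072617 296.61166661] [322.68874172 296.70860927] [[0.53320245 0.10142691 0.0945    ]]
```

Request:
{"op": "servo_tool", "data": {"commands": [-0.003,0,0,0,0,0,-1,0,0,0,0,0,0,-1,0,0,0,0,0,0,-1,0,0,0,0,0,0,-1]}}

```text
t: 15.65
tcp_pos: [0.5325, 0.1008, 0.0606]
tool_rot: [0.657, 0.754, -0.0, -0.0]
force: [0.4, 0.5, -0.9]
finger_gap: 0.369
gripper_force: 50.3
```

```bash
python3 st.py
```

```text
t 15.65 tcp [532.55 100.82  60.65] F [ 0.4  0.5 -0.9] M [-0.01 -0.01  0.01] yaw 7.809215999651727 50.345306396484375
along 67.46564949549911 lat -0.5507273351140715
```

Request:
{"op": "servo_tool", "data": {"commands": [0,0,0,0,0,0,0.2,0,0,0,0,0,0,0.2,0,0,0,0,0,0,0.2,0,0,0,0,0,0,0.2,0,0,0,0,0,0,0.2,0,0,0,0,0,0,0.2]}}

```text
t: 16.15
tcp_pos: [0.5329, 0.1005, 0.0607]
tool_rot: [0.657, 0.754, 0.0, 0.0]
force: [0.1, -0.1, 0.6]
finger_gap: 0.599
gripper_force: 0.0
```

Request:
{"op": "servo_tool", "data": {"commands": [0,0,-0.01,0,0,0,0.2,0,0,-0.02,0,0,0,0.2,0,0,-0.04,0,0,0,0.2,0,0,-0.06,0,0,0,0.2,0,0,-0.06,0,0,0,0.2,0,0,-0.04,0,0,0,0.2,0,0,0,0,0,0,0.2,0,0,0,0,0,0,0.2,0,0,0,0,0,0,0.2]}}

```text
t: 16.9
tcp_pos: [0.5323, 0.1005, 0.1756]
tool_rot: [0.657, 0.754, -0.0, -0.0]
force: [-0.1, -1.0, -0.4]
finger_gap: 0.6
gripper_force: 0.0
```

```bash
python3 st.py
python3 - <<'E'
from h import *
s=manip.snapshot("wrist"); save(s,"w8.png")
u0,st,p=mark(s,.095,[.5327,.1005,.0945]); print(u0,p.mean(0),onz(s,[p.mean(0)],.0945))
E
```

```text
t 16.9 tcp [532.29 100.49 175.62] F [-0.1 -1.  -0.4] M [-0.02 -0.03  0.05] yaw 7.817299184868048 0.0
along 67.17293436935736 lat -0.8539932334218145
[323.19729843 208.75345556] [323.5 208. ] [[0.5328521 0.1011572 0.0945   ]]
```

View pics/w8.png

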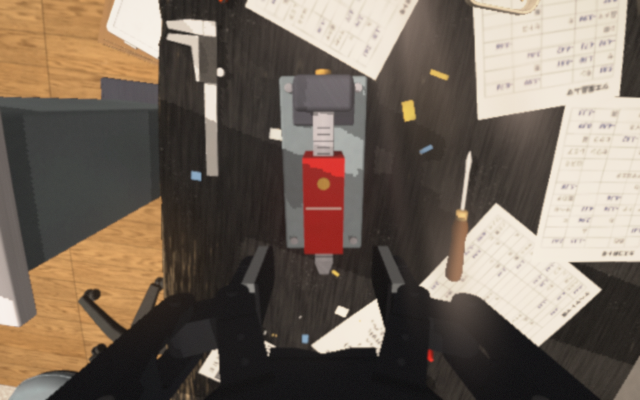

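The picture shows the block on the bar with its mark at px (323,208), gripper clear and above it, and the neighbouring things untouched. I'm handing in.

```bash
python3 -c "
from station import manip
print(manip.sign_off())"
```

```text
the job is handed in; nothing more can be done
None
```

The largest red stop block is on the gauge bar and let go: I felt the click (drag and thrust both vanished), the mark was still there after release, and I handed the job in at about 17 s.

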